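# Close and clip the accessory case on the tool-shop counter

## Robot

A 7-joint arm with a two-finger parallel gripper is mounted at the origin on the work surface. World frame = base frame: x ahead of the robot, y to its left, z up, the work surface at z = 0. Lengths are in m, angles in rad, forces in N, time in s.
With the tool pointing down it reaches from about 0.35 to 0.9 m from the base axis. Payload 8.1 kg.
Tool frame: the origin (TCP) lies midway between the tips of the shut fingers; the grasp point (between the pads) lies arm.grip_point_offset behind it (arm.grip_point_offset is the distance from the TCP to the grasp point, in m); y points along the fingers, z is the direction in which the jaws open and shut, and the axes are right-handed (so a half turn about y gives the same grasp; the last joint's range is limited). The gripper opens to 92 mm and grips with 3 to 60 N. Pads are 19 mm wide; open, the fingers measure 130 mm over their backs; the gripper's body (75 mm by 190 mm) begins 47 mm behind the grasp point.
Start: joints at [1.172, 0.434, 0.025, 1.573, -0.012, 1.134, -0.075], TCP at [0.182, -0.598, 0.227] pointing down, gripper open.
Joint ranges: [-2.62, 2.62], [-0.44, 2.09], [-1.27, 1.32], [0.08, 2.57], [-1.32, 4.46], [0.12, 2], [-2.74, 2.74]. Speed limits (rad/s): [2.22, 2.22, 3.01, 3.01, 3.14, 3.14, 3.14].

## Interface

Orientations are given as a rotation vector (axis times angle).
In Python, from cell import arm, get_image, camera_info gives the robot as it stands.
- The arm moves only by the tool carry_out, never from a script. Its argument "steps" is one flat list of numbers, 5 for each row, row after row: the opening, from 0 (shut) to 1 (fully open), then the shift along the world's x, y, z in units of 0.1 m (1.0 is 0.1 m), then the turn about the world's z in units of 45 degrees (1.0 is 45 degrees). In form: [hand, dx, dy, dz, spin, hand, dx, dy, dz, spin, ...]. A call has 1 to 12 rows; each row is the pose to reach, as a shift and turn from the pose commanded when the call began; what a row does not reach only later rows make up. A row lasts 1/10 s, in which the tool goes at most 50 mm and 8.59 degrees, less where a joint would pass 70% of its speed; a pose out of reach is approached as far as the arm can. A call with a number of a shift or a turn outside -1 to 1 is refused whole. A call with a gripper value outside its range is refused whole. The fingers move at their own pace and stop on an object; "grip_force" is the grip in N (left out, the last holds). Time passes only in rows, so rows that repeat a pose let the fingers close. It gives the time, the measured TCP pose, the force and the opening at its end, in the units of the state.
- arm.observe(): the state, without advancing time (a new reading comes with each control period).
- get_image(name): name is "scene" or "side" or "wrist"; returns (picture, depth): 420x560x3 uint8, red, green, blue; 420x560 float32, m along the optical axis (not along the pixel's ray), 0 where there is no reading.
- camera_info(name): a dict with "fovy" (degrees; the focal length in pixels is half the picture's height over the tangent of half this angle, whatever the lens; pixels are square), "cx", "cy" (the principal point, pixels), "R" (3x3) and "t" (3): a world point X has camera coordinates R X + t; the wrist camera has in their place "tool_from_camera" (4x4, takes a point from camera to tool coordinates, whose origin is the TCP and whose axes are the tool frame's). Camera axes: x right, y down, z forward; pixel columns grow to the right and rows downward; lengths in m; the calibration is good to about 2 mm. A picture is of the moment at which its call begins: read the wrist's pose just before it. camera_info takes no time and is no camera call.
- arm.sign_off(): hands the job in, once; it reports no verdict.
The state is a dict: "clock": time; "joints": joint angles; "dq": joint speeds; "joint_efforts": joint torques, N m; "position": TCP position; "ee_rot": TCP orientation; "force": force on the tool from outside, world axes, zero at the start; "ft_torque": the same for the moment, N m; "width": opening from 0.0 (shut) to 1.0 (fully open).
Only numpy, scipy, OpenCV 4.12 (cv2) and the standard library are available. Lean on these libraries where they do the work, as an engineer would, in place of code of your own. Each camera call takes 0.05 s, during which the arm holds its last target. There are 200 camera calls.

## Task

Put the loose lid on the open accessory case and press its four hinged clips fully down against the case's sides: with the lid fully seated, first the two clips on the long sides, only then the two on the short ends. Leave the tin, tape measure, spray can and drill where they stand.

Things in the scene. Friction and masses are not known exactly. Their poses are not given: they have to be found in the camera images.
- case_rim (a point): centre of the mouth of an open grey plastic accessory case that stands firmly on the counter (it does not shift): outside 120 x 170 x 70 mm high, walls 5 mm, inside 110 x 160 mm, mouth level at the rim, 70 mm above the counter. Its x axis runs along the short (120 mm) direction, y along the long (170 mm) direction, z up. It holds sockets and bits, all below 50 mm
- lid_handle (a point): centre of the handle bar of the loose black lid (about 0.4 kg). The bar is 80 mm long along the lid's y (long) axis, 16 mm wide, 16 mm high, carried on two posts; its centre stands 32 mm above the lid's upper face, its underside 24 mm. Axes: x short direction of the lid, y long direction, z up. The lid starts on the counter, right way up
- lid_under (a point): centre of the lid's underside, the face that lies on the case's rim; 40 mm below lid_handle, same axes. The lid plate is 124 x 174 x 8 mm; four tapered feet at the corners reach 12 mm below this face and locate inside the case with about 2 mm play; the lid fits either way round. With the lid on, this point coincides with case_rim
- side_a (a joint): angle of the clip hinged at the middle of the +x long side of the lid: 0 = sticking out level, negative (to -0.8) = raised, 1.57 = fully down along the case's side. Stiff friction hinge (0.04 N m): the clip stays at whatever angle it is left, so it must be pushed all the way in against the side
- side_a_hinge (a point): middle of that clip's hinge line, 66 mm along +x from the lid's centre and 4 mm above the lid's underside. The clip is a grey flap 46 mm wide, 32 mm long from the hinge, 4 mm thick, with a 3 mm lip on the outer face at its free edge. This point's x axis runs from the hinge to the free edge (it tilts with the clip), y lies along the hinge
- side_b (a joint): angle of the clip hinged at the middle of the -x long side of the lid: 0 = sticking out level, negative (to -0.8) = raised, 1.57 = fully down along the case's side. Stiff friction hinge (0.04 N m): the clip stays at whatever angle it is left, so it must be pushed all the way in against the side
- side_b_hinge (a point): middle of that clip's hinge line, 66 mm along -x from the lid's centre and 4 mm above the lid's underside. The clip is a grey flap 46 mm wide, 32 mm long from the hinge, 4 mm thick, with a 3 mm lip on the outer face at its free edge. This point's x axis runs from the hinge to the free edge (it tilts with the clip), y lies along the hinge
- end_a (a joint): angle of the clip hinged at the middle of the +y short end of the lid: 0 = sticking out level, negative (to -0.8) = raised, 1.57 = fully down along the case's side. Stiff friction hinge (0.04 N m): the clip stays at whatever angle it is left, so it must be pushed all the way in against the side
- end_a_hinge (a point): middle of that clip's hinge line, 91 mm along +y from the lid's centre and 4 mm above the lid's underside. The clip is a grey flap 46 mm wide, 32 mm long from the hinge, 4 mm thick, with a 3 mm lip on the outer face at its free edge. This point's x axis runs from the hinge to the free edge (it tilts with the clip), y lies along the hinge
- end_b (a joint): angle of the clip hinged at the middle of the -y short end of the lid: 0 = sticking out level, negative (to -0.8) = raised, 1.57 = fully down along the case's side. Stiff friction hinge (0.04 N m): the clip stays at whatever angle it is left, so it must be pushed all the way in against the side
- end_b_hinge (a point): middle of that clip's hinge line, 91 mm along -y from the lid's centre and 4 mm above the lid's underside. The clip is a grey flap 46 mm wide, 32 mm long from the hinge, 4 mm thick, with a 3 mm lip on the outer face at its free edge. This point's x axis runs from the hinge to the free edge (it tilts with the clip), y lies along the hinge
- tin_center (a point): bystander: centre of a metal tin, 84 mm across, 85 mm high, standing near the case
- tape_center (a point): bystander: centre of a tape measure, 42 x 70 x 62 mm high, standing near the case
- spray_center (a point): bystander: point on the axis 90 mm above the foot of a spray can, 58 mm across, 178 mm high, standing near the case
- drill_chuck (a point): bystander: front end of the chuck of a cordless drill standing on its battery, 152 mm above the counter; from here the drill reaches 172 mm back along its x axis; it is 72 mm wide (along y) and 180 mm high
Mind the look-alikes: they are no part of the job. Leave any brown or orange look-alike of the part that bears lid_handle alone.

How it is judged:
By the outcome, as a careful person would: the job done as asked, in the order asked, and still so for the second after the job is handed in, with the robot touching nothing.
It also fails if it takes over 72 s, if anything falls off the work surface, if the arm or the gripper's body presses on something with over 40 N, if the wrist force passes 120 N, or if a joint passes its speed limit or range.

## Working session

There is one attempt and no reset: what is moved stays moved. The work goes in short steps, Python scripts to look and compute and a tool call to move; the robot and the scene stay as the last step left them, time stands still between calls to the robot, and variables do not carry over. Pictures are saved under pics/ and viewed, about 8 in all and at most 12, crops included, and the job is handed in when it is done.

Besides the shell and the picture viewer there is one more tool, called after "Emit:" as name(argument=value, ...) on one line, values as JSON. carry_out: Moves the arm, as the interface text tells. Shifts and turns lie within -1 to 1; 1 stands for 0.1 m of shift or 45 degrees of turn. Its arguments: {"type":"object","properties":{"steps":{"type":"array","items":{"type":"number"}},"grip_force":{"type":"number"}},"required":["steps"]}

```bash
mkdir -p pics; ls; cat > h.py <<'E'
import numpy as np, cv2
from cell import arm,get_image,camera_info
from scipy.spatial.transform import Rotation as Ro
def shot(n,f):
    s=arm.observe(); im,d=get_image(n); ci=camera_info(n)
    if n=="wrist":
        T=np.eye(4);T[:3,:3]=Ro.from_rotvec(s["ee_rot"]).as_matrix();T[:3,3]=s["position"]
        M=T@np.array(ci["tool_from_camera"])
    else:
        R=np.array(ci["R"]);M=np.eye(4);M[:3,:3]=R.T;M[:3,3]=-R.T@np.array(ci["t"])
    fl=210/np.tan(np.radians(ci["fovy"])/2)
    cv2.imwrite(f"pics/{f}.png",im[:,:,::-1])
    v,u=np.mgrid[:420,:560]
    P=np.stack([(u-ci["cx"])/fl*d,(v-ci["cy"])/fl*d,d],-1)@M[:3,:3].T+M[:3,3]
    P[d==0]=np.nan
    np.savez(f"pics/{f}.npz",im=im,P=P,M=M,fl=fl,c=[ci["cx"],ci["cy"]])
    return im,P,M,fl
E
python3 - <<'E'
from h import *
print(arm.observe(), arm.grip_point_offset)
a=[shot(n,n+"0") for n in("scene","side","wrist")]
for x in a: print(x[2].round(3),x[3])
cv2.imwrite("pics/a.png",np.hstack([cv2.resize(x[0][:,:,::-1],(400,300)) for x in a[:2]]))
E
```

```text
pics
{'clock': 0.0, 'joints': array([ 1.17245695,  0.43521001,  0.0249924 ,  1.57410764, -0.01160036,
        1.13399987, -0.07511272]), 'dq': array([-6.98228896e-04,  7.73080921e-04, -1.01828735e-03, -1.42494062e-03,
        2.99082088e-05, -2.79767521e-04,  1.98972649e-03]), 'joint_efforts': array([ 1.52522152e-03, -6.67848802e+01,  9.85013992e-01, -3.14457893e+01,
       -6.07696990e-02,  4.30173066e-02,  2.08564888e-04]), 'position': array([ 0.18193731, -0.59739141,  0.22594918]), 'ee_rot': array([-0.30753756,  2.06425011, -2.06105281]), 'force': array([ 0.92218288,  0.74547411, -0.26498704]), 'ft_torque': array([ 0.02028493, -0.03436408, -0.04544602]), 'width': 0.9996780226266424} 0.0188
[[-0.193  0.741 -0.644  1.649]
 [ 0.981  0.134 -0.139  0.169]
 [-0.017 -0.658 -0.753  1.472]
 [ 0.     0.     0.     1.   ]] 528.8435900601762
[[-0.685 -0.527  0.503 -0.122]
 [-0.729  0.475 -0.493  0.534]
 [ 0.021 -0.704 -0.71   0.99 ]
 [ 0.     0.     0.     1.   ]] 381.3218674721062
[[ 0.29  -0.918 -0.268  0.253]
 [-0.957 -0.279 -0.08  -0.576]
 [-0.002  0.28  -0.96   0.384]
 [ 0.     0.     0.     1.   ]] 295.2480853782238
```

View pics/scene0.png

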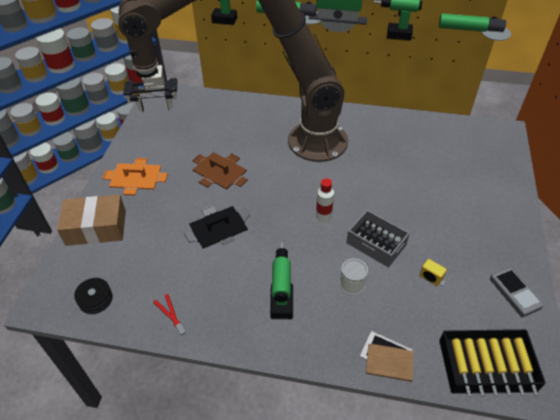

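View pics/side0.png

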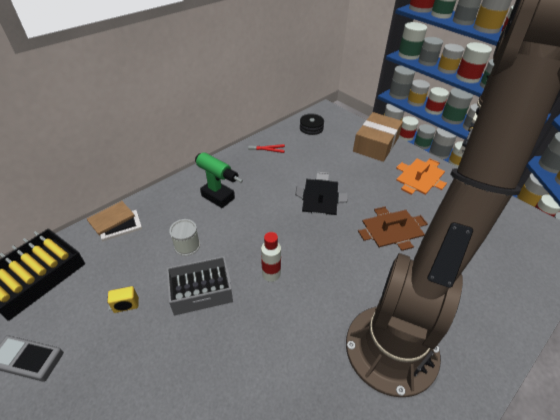

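The scene view shows the black lid at (218,226), the case at (378,238), spray can (325,198), tin (354,275), tape (433,272) and drill (282,285). In the side view the lid is at (320,197) and the case at (200,286).

```bash
python3 - <<'E'
from h import *
from scipy import ndimage as N
pts=[]
for n in("scene","side"):
    z=np.load(f"pics/{n}0.npz");pts.append((z["P"].reshape(-1,3),z["im"].reshape(-1,3)))
P=np.vstack([p for p,_ in pts]);C=np.vstack([c for _,c in pts]);S=np.repeat([0,1],420*560)
def at(n,u,v): print(n,u,v,np.load(f"pics/{n}0.npz")["P"][v,u].round(3))
for u,v in[(218,226),(378,238),(325,198),(354,275),(433,272),(282,252),(400,300)]:at("scene",u,v)
for u,v in[(320,197),(200,286),(271,240),(184,235),(122,298)]:at("side",u,v)
np.savez("pics/cl.npz",P=P,C=C,S=S)
# top-down map per view: 2mm
for s in(0,1):
    x0,x1,y0,y1=.25,.95,-.45,.45
    k=(S==s)&(P[:,0]>x0)&(P[:,0]<x1)&(P[:,1]>y0)&(P[:,1]<y1)
    p=P[k];c=C[k];o=np.argsort(p[:,2]);p=p[o];c=c[o]
    print(s,"counter z",np.median(p[:,2]))
E
```

```text
scene 218 226 [ 0.526 -0.286  0.015]
scene 378 238 [0.501 0.274 0.043]
scene 325 198 [0.429 0.078 0.128]
scene 354 275 [0.693 0.208 0.082]
scene 433 272 [0.624 0.453 0.064]
scene 282 252 [ 0.707 -0.019  0.166]
scene 400 300 [ 0.702  0.364 -0.005]
side 320 197 [ 0.503 -0.254  0.046]
side 200 286 [0.493 0.272 0.026]
side 271 240 [0.389 0.083 0.177]
side 184 235 [0.645 0.218 0.083]
side 122 298 [0.58  0.461 0.064]
0 counter z -2.0787686490386648e-05
1 counter z 0.0011707458339805799
```

```bash
python3 - <<'E'
from h import *
D=np.load("pics/cl.npz");P,C,S=D["P"],D["C"].astype(int),D["S"]
def box(c,r,z0,z1,s=None,f=None):
    k=(np.hypot(P[:,0]-c[0],P[:,1]-c[1])<r)&(P[:,2]>z0)&(P[:,2]<z1)
    if s is not None:k&=S==s
    if f is not None:k&=f
    return P[k]
def rect(n,p):
    if len(p)<8: print(n,len(p));return
    (cx,cy),(w,h),a=cv2.minAreaRect(p[:,:2].astype(np.float32)); print(n,len(p),"c",round(cx,4),round(cy,4),"wh",round(w,4),round(h,4),"a",round(a,1),"z",np.median(p[:,2]).round(4),p[:,2].max().round(3))
dark=C.max(1)<70
for s in(0,1):
    print("view",s)
    rect("case",box((.48,.265),.12,.062,.078,s))
    rect("lid all",box((.52,-.275),.13,.012,.03,s))
    rect("bar",box((.52,-.275),.1,.04,.07,s))
    rect("spray",box((.40,.08),.06,.03,.2,s))
    rect("tin",box((.66,.215),.07,.03,.1,s))
    rect("tape",box((.60,.455),.07,.02,.1,s))
    rect("drill",box((.74,-.02),.17,.02,.2,s))
    rect("drillhi",box((.74,-.02),.17,.12,.2,s))
# topdown colour map
x0,y0,r=.25,-.45,.00125
k=(P[:,0]>x0)&(P[:,0]<.95)&(P[:,1]>y0)&(P[:,1]<.55)
p=P[k];c=C[k];o=np.argsort(p[:,2]);p=p[o];c=c[o]
M=np.zeros((560,800,3),np.uint8);M[((p[:,0]-x0)/r).astype(int).clip(0,559),((p[:,1]-y0)/r).astype(int).clip(0,799)]=c[:,::-1]
cv2.imwrite("pics/top.png",M)
E
```

```text
view 0
case 362 c 0.4963 0.2703 wh 0.1744 0.1323 a 62.4 z 0.0682 0.078
lid all 1478 c 0.5297 -0.2863 wh 0.1898 0.2168 a 12.0 z 0.02 0.03
bar 160 c 0.5385 -0.2308 wh 0.1085 0.1548 a 39.5 z 0.0568 0.069
spray 549 c 0.4084 0.0762 wh 0.0548 0.0572 a 11.2 z 0.1201 0.185
tin 691 c 0.6748 0.2055 wh 0.0828 0.086 a 68.8 z 0.08 0.096
tape 408 c 0.6049 0.4559 wh 0.0707 0.0498 a 62.4 z 0.0581 0.069
drill 1354 c 0.7627 -0.0124 wh 0.2093 0.0698 a 10.0 z 0.1654 0.185
drillhi 917 c 0.7626 -0.0116 wh 0.2093 0.0545 a 10.1 z 0.1718 0.185
view 1
case 491 c 0.4925 0.2715 wh 0.1711 0.1264 a 61.6 z 0.0693 0.075
lid all 1250 c 0.5286 -0.2885 wh 0.1842 0.2199 a 62.5 z 0.0209 0.03
bar 84 c 0.5247 -0.2823 wh 0.0159 0.0837 a 39.4 z 0.0601 0.065
spray 751 c 0.3937 0.0812 wh 0.0568 0.0489 a 49.3 z 0.1245 0.182
tin 699 c 0.6692 0.2065 wh 0.082 0.084 a 83.2 z 0.0803 0.089
tape 565 c 0.5979 0.4582 wh 0.0701 0.0465 a 64.1 z 0.0587 0.066
drill 1297 c 0.7606 -0.0088 wh 0.2057 0.0731 a 10.2 z 0.145 0.185
drillhi 698 c 0.7606 -0.008 wh 0.2061 0.0543 a 12.0 z 0.1682 0.185
```

View pics/top.png

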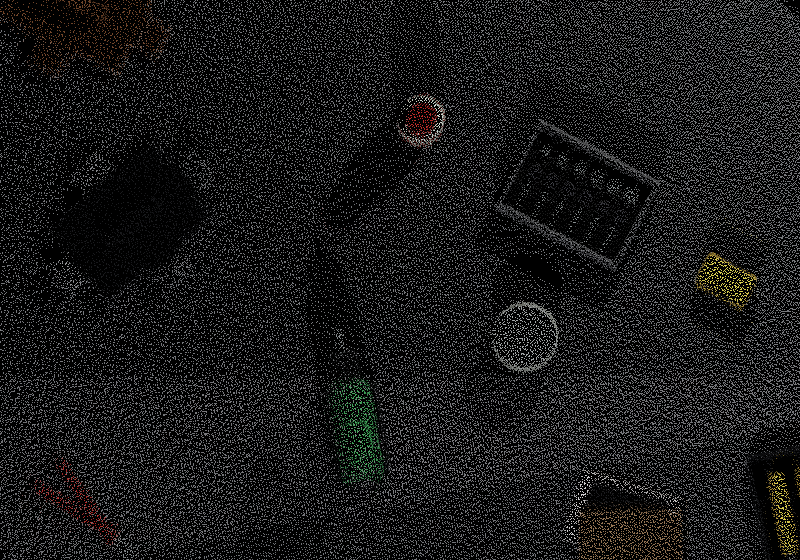

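```bash
python3 - <<'E'
from h import *
s=arm.observe();print(Ro.from_rotvec(s["ee_rot"]).as_matrix().round(3))
z=np.load("pics/wrist0.npz");print(z["M"].round(3))
E
```

```text
[[-0.957 -0.     0.291]
 [-0.291  0.001 -0.957]
 [ 0.    -1.    -0.001]]
[[ 0.29  -0.918 -0.268  0.253]
 [-0.957 -0.279 -0.08  -0.576]
 [-0.002  0.28  -0.96   0.384]
 [ 0.     0.     0.     1.   ]]
```

Emit:
carry_out(steps=[1,0.85,0.8,0,0.625,1,0.85,0.8,0,0.625,1,0.85,0.8,0,0.625,1,0.85,0.8,0,0.625], grip_force=30)

```text
clock: 0.55
position: [0.2707, -0.5149, 0.2267]
ee_rot: [-0.737, 1.752, -1.75]
force: [-0.8, 0.1, 0.6]
width: 0.996
```

Emit:
carry_out(steps=[1,0.85,0.8,0,0.625,1,0.85,0.8,0,0.625,1,0.85,0.8,0,0.625,1,0.85,0.8,0,0.625])

```text
clock: 0.95
position: [0.3553, -0.4346, 0.2267]
ee_rot: [-1.061, 1.414, -1.413]
force: [-0.2, -0.8, 0.1]
width: 0.997
```

Emit:
carry_out(steps=[1,0.85,0.8,0,0.625,1,0.85,0.8,0,0.625,1,0.85,0.8,0,0.625,1,0.85,0.8,0,0.625,1,0.85,0.8,0,0.625])

```text
clock: 1.45
position: [0.4375, -0.3573, 0.2264]
ee_rot: [-1.297, 1.061, -1.061]
force: [-0.9, -0.5, -1.2]
width: 1.0
```

```bash
python3 - <<'E'
from h import *
shot("wrist","w1")
E
```

Emit:
carry_out(steps=[1,0.85,0.8,0,0.625,1,0.85,0.8,0,0.625,1,0.85,0.8,0,0.625,1,0.85,0.8,0,0.625,1,0.85,0.8,0,0.625])

```text
clock: 2.0
position: [0.522, -0.2781, 0.2264]
ee_rot: [-1.459, 0.69, -0.689]
force: [-1.0, 0.0, 0.1]
width: 1.002
```

```bash
cat >> h.py <<'E'
def rect(n,p):
    if len(p)<8: print(n,len(p));return
    (cx,cy),(w,h),a=cv2.minAreaRect(p[:,:2].astype(np.float32)); print(n,len(p),"c",round(cx,4),round(cy,4),"wh",round(w,4),round(h,4),"a",round(a,1),"z",np.median(p[:,2]).round(4),p[:,2].max().round(3))
def jaw(s=None):
    s=s or arm.observe();R=Ro.from_rotvec(s["ee_rot"]).as_matrix();return np.degrees(np.arctan2(R[1,2],R[0,2]))
def near(P,c,r,z0,z1):
    p=P.reshape(-1,3);return p[(np.hypot(p[:,0]-c[0],p[:,1]-c[1])<r)&(p[:,2]>z0)&(p[:,2]<z1)]
E
python3 - <<'E'
from h import *
shot("wrist","w2")
s=arm.observe();print(s["clock"],s["position"],s["joints"].round(2),jaw(s))
for n in("w1","w2"):
    P=np.load(f"pics/{n}.npz")["P"]
    rect("bar",near(P,(.525,-.282),.06,.05,.066))
    rect("barclean",near(P,(.525,-.282),.06,.056,.062))
    rect("plate",near(P,(.525,-.282),.15,.016,.024))
E
```

```text
2.05 [ 0.52154856 -0.27874762  0.22642014] [ 0.77  0.44 -0.52  1.62  0.23  1.14  0.87] 39.22738886198291
bar 1284 c 0.527 -0.2826 wh 0.0168 0.08 a 39.4 z 0.0596 0.062
barclean 1193 c 0.5271 -0.2826 wh 0.0168 0.0799 a 39.3 z 0.0597 0.062
plate 16487 c 0.5227 -0.2926 wh 0.1785 0.2116 a 35.5 z 0.0197 0.024
bar 979 c 0.5266 -0.2822 wh 0.0157 0.0795 a 39.1 z 0.0596 0.062
barclean 970 c 0.5266 -0.2822 wh 0.0157 0.0795 a 39.1 z 0.0596 0.062
plate 14558 c 0.5219 -0.293 wh 0.1755 0.21 a 38.2 z 0.0196 0.024
```

View pics/w2.png

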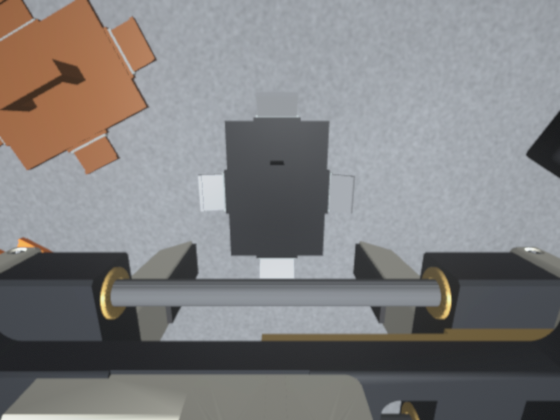

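Emit:
carry_out(steps=[0.5,0.05,-0.04,-0.5,0,0.5,0.05,-0.04,-0.95,0,0.5,0.05,-0.04,-0.95,0,0.5,0.05,-0.04,-0.95,0,0.5,0.05,-0.04,-0.95,0])

```text
clock: 2.55
position: [0.5284, -0.2826, 0.1343]
ee_rot: [-1.458, 0.687, -0.693]
force: [0.3, 0.2, -0.3]
width: 0.614
```

Emit:
carry_out(steps=[0.5,0,0,-0.4,0,0.5,0,0,-0.7,0,0.5,0,0,-0.98,0,0.5,0,0,-0.98,0,0.5,0,0,-0.98,0])

```text
clock: 3.05
position: [0.5284, -0.2823, 0.0358]
ee_rot: [-1.459, 0.687, -0.691]
force: [0.6, -0.4, 0.7]
width: 0.498
```

```bash
python3 - <<'E'
from h import *
s=arm.observe();print(s["clock"],s["position"],s["width"],s["force"],jaw(s))
E
```

```text
3.05 [ 0.52837532 -0.28232842  0.03577561] 0.49752315775589145 [ 0.58843877 -0.37889753  0.671166  ] 39.41907381034635
```

Close on the bar, then lift in steps.

Emit:
carry_out(steps=[0,0,0,-0.02,0,0,0,0,-0.02,0,0,0,0,-0.02,0,0,0,0,-0.02,0,0,0,0,-0.02,0,0,0,0,-0.02,0,0,0,0,-0.02,0,0,0,0,-0.02,0], grip_force=45)

```text
clock: 3.85
position: [0.5275, -0.2819, 0.0322]
ee_rot: [-1.459, 0.688, -0.689]
force: [-1.0, 0.3, 5.8]
width: 0.17
```

Emit:
carry_out(steps=[0,0,0,0.1,0,0,0,0,0.3,0,0,0,0,0.6,0,0,0,0,0.9,0,0,0,0,1,0,0,0,0,1,0])

```text
clock: 4.45
position: [0.5278, -0.2822, 0.1329]
ee_rot: [-1.459, 0.687, -0.691]
force: [-0.9, 0.1, -4.3]
width: 0.169
```

Emit:
carry_out(steps=[0,0,0,0.3,0,0,0,0,0.6,0,0,0,0,0.9,0,0,0,0,1,0,0,0,0,1,0])

```text
clock: 4.95
position: [0.5273, -0.282, 0.2314]
ee_rot: [-1.459, 0.689, -0.69]
force: [-0.3, 0.6, -2.9]
width: 0.166
```

```bash
python3 - <<'E'
from h import *
shot("side","s1");shot("scene","c1")
s=arm.observe();print(s["clock"],s["position"],s["width"],s["force"],jaw(s))
z=np.load("pics/s1.npz");P=z["P"]
rect("plate",near(P,(.525,-.282),.12,.2,.225))
a=z["im"][60:230,220:420,::-1];b=np.load("pics/c1.npz")["im"][130:300,120:320,::-1]
cv2.imwrite("pics/l1.png",cv2.resize(np.hstack([a,b]),None,fx=2,fy=2))
E
```

```text
5.05 [ 0.52613589 -0.28174639  0.22949603] 0.17168652286821515 [ 0.19889176  0.11622926 -4.28782853] 39.43829744290356
plate 1108 c 0.5208 -0.2906 wh 0.1795 0.2106 a 21.6 z 0.2196 0.225
```

View pics/l1.png

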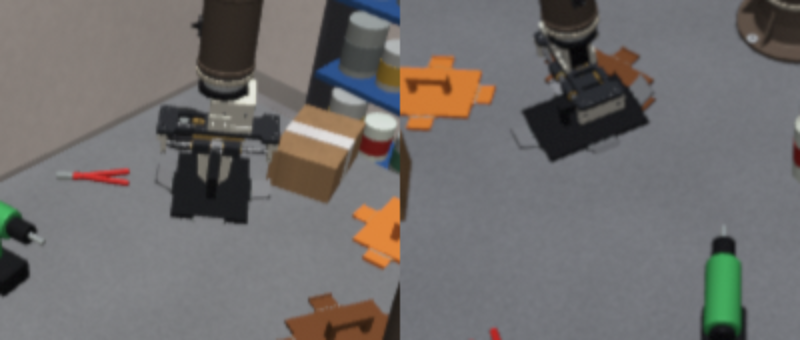

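The lid hangs level in the grip, and the force reads about 4.3 N, as it should. I'll carry it high, stopping short of the case so the wrist camera can measure it.

Emit:
carry_out(steps=[0,0,0.3,0.4,0,0,0.1,0.6,0.4,0,0,0.2,1,0.4,0,0,0.2,1,0.4,0])

```text
clock: 5.45
position: [0.5479, -0.1743, 0.2703]
ee_rot: [-1.457, 0.684, -0.679]
force: [1.1, 0.6, -2.7]
width: 0.172
```

Emit:
carry_out(steps=[0,0.1,0.4,0,0,0,0.2,0.8,0,0,0,0.2,1,0,0,0,0.2,1,0,0])

```text
clock: 5.85
position: [0.5664, -0.0772, 0.2698]
ee_rot: [-1.459, 0.687, -0.681]
force: [-0.7, -0.1, -3.5]
width: 0.171
```

Emit:
carry_out(steps=[0,0.1,0.4,0,0,0,0.2,0.8,0,0,0,0.2,1,0,0,0,0.2,1,0,0,0,0.2,1,0,0])

```text
clock: 6.35
position: [0.5866, 0.0171, 0.2701]
ee_rot: [-1.461, 0.69, -0.688]
force: [-0.8, -1.5, -3.2]
width: 0.167
```

```bash
python3 - <<'E'
from h import *
shot("wrist","w3")
E
```

Emit:
carry_out(steps=[0,0.1,0.4,0,0,0,0.2,0.8,0,0,0,0.2,1,0,0,0,0.2,1,0,0,0,0.2,1,0,0])

```text
clock: 6.9
position: [0.6073, 0.1162, 0.271]
ee_rot: [-1.46, 0.69, -0.69]
force: [0.3, -0.4, -2.8]
width: 0.17
```

```bash
python3 - <<'E'
from h import *
shot("wrist","w4")
s=arm.observe();print(s["clock"],s["position"],s["joints"].round(2),s["width"],jaw(s))
for n in("w3","w4"):
    P=np.load(f"pics/{n}.npz")["P"]
    rect("rim",near(P,(.494,.271),.115,.064,.075))
    q=near(P,(.494,.271),.115,.064,.075); print(np.percentile(q[:,2],[10,50,90]) if len(q) else 0)
    rect("tin",near(P,(.67,.206),.06,.07,.095)); rect("spray",near(P,(.40,.08),.05,.1,.18))
im=[np.load(f"pics/{n}.npz")["im"][:,:,::-1] for n in("w3","w4")]
cv2.imwrite("pics/w34.png",cv2.resize(np.hstack(im),(800,300)))
E
```

```text
6.95 [0.60743107 0.11548607 0.27108511] [ 0.13  0.47 -0.62  1.49  0.28  1.28  0.17] 0.16970464398482296 39.29290647019216
rim 657 c 0.5212 0.204 wh 0.0904 0.0317 a 40.1 z 0.0695 0.072
[0.06663172 0.0694759  0.07070811]
tin 5068 c 0.6705 0.2083 wh 0.0839 0.0834 a 78.2 z 0.0813 0.088
spray 3846 c 0.4087 0.0744 wh 0.0575 0.0373 a 66.2 z 0.1406 0.18
rim 936 c 0.5145 0.2533 wh 0.1957 0.0738 a 39.7 z 0.0696 0.072
[0.06792939 0.06964598 0.07069303]
tin 1029 c 0.6931 0.2269 wh 0.0245 0.074 a 39.2 z 0.0818 0.088
spray 5384 c 0.4026 0.0812 wh 0.05 0.0569 a 40.4 z 0.1564 0.18
```

View pics/w34.png

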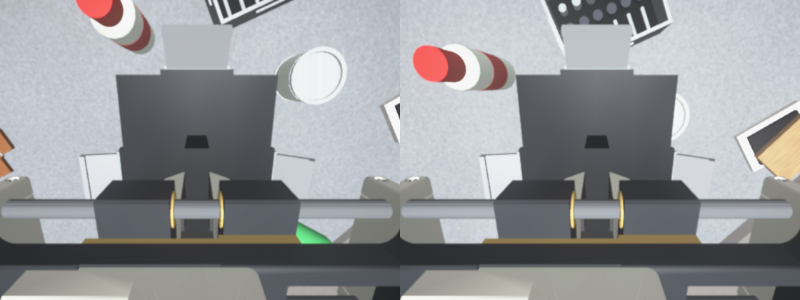

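```bash
cat > fit.py <<'E'
from h import *
from scipy.optimize import least_squares
def fit(p,x0=(.494,.271,np.radians(-28))):
    def res(x):
        c,s=np.cos(x[2]),np.sin(x[2]);d=p[:,:2]-x[:2]
        a=abs(d@[c,s]);b=abs(d@[-s,c])
        o=np.maximum(a-.060,b-.085)   # >0 outside
        i=np.maximum(a-.055,b-.080)   # <0 inside opening
        return np.maximum(np.maximum(o,-i),0)+abs(o+.0025)*.2
    r=least_squares(res,x0,loss="soft_l1",f_scale=.001,x_scale=(.01,.01,.1),diff_step=1e-4);
    e=res(r.x);return r.x[0].round(4),r.x[1].round(4),np.degrees(r.x[2]).round(2),len(p),np.median(e).round(4)
E
python3 - <<'E'
from fit import *
L={n:near(np.load(f"pics/{n}.npz")["P"],(.494,.271),.115,.064,.074) for n in("scene0","side0","c1","s1","w3","w4")}
for k in L: print(k,fit(L[k]))
print("w",fit(np.vstack([L["w3"],L["w4"]])),"all",fit(np.vstack(list(L.values()))))
p=L["w4"];c,s=np.cos(np.radians(-28)),np.sin(np.radians(-28));d=p[:,:2]-[.494,.271]
M=np.zeros((220,260,3),np.uint8)
print(np.histogram2d(d@[c,s],d@[-s,c],bins=[np.arange(-.08,.09,.02),np.arange(-.1,.11,.02)])[0].astype(int))
E
```

```text
scene0 (np.float64(0.4955), np.float64(0.2714), np.float64(-27.85), 281, np.float64(0.0004))
side0 (np.float64(0.4917), np.float64(0.2719), np.float64(-27.72), 448, np.float64(0.0003))
c1 (np.float64(0.4963), np.float64(0.271), np.float64(-27.28), 291, np.float64(0.0004))
s1 (np.float64(0.4919), np.float64(0.272), np.float64(-27.6), 438, np.float64(0.0003))
w3 (np.float64(0.4931), np.float64(0.2739), np.float64(-27.66), 657, np.float64(0.0003))
w4 (np.float64(0.4928), np.float64(0.2743), np.float64(-28.04), 936, np.float64(0.0003))
w (np.float64(0.4931), np.float64(0.274), np.float64(-27.73), 1593, np.float64(0.0003)) all (np.float64(0.4934), np.float64(0.273), np.float64(-27.57), 3051, np.float64(0.0003))
[[  0   0   0   0   0   0   0   0   0   0]
 [ 13  10   0   0   0   0   0   0   0   0]
 [ 55  49   0   0   0   0   0   0   0   0]
 [ 52  54   0   0   0   0   0   0   0   0]
 [ 47  52   0   0   0   0   0   0   0   0]
 [ 33  14   0   0   0   0   0   0   0 113]
 [  0   0   0   0   0   0  96 110 106 132]
 [  0   0   0   0   0   0   0   0   0   0]]
```

Emit:
carry_out(steps=[0,-0.3,-0.1,0,-0.2,0,-0.6,-0.2,0,-0.4,0,-0.9,-0.3,0,-0.6,0,-1,-0.3,0,-0.745,0,-1,-0.3,0,-0.745,0,-1,-0.3,0,-0.745])

```text
clock: 7.55
position: [0.5079, 0.0868, 0.2721]
ee_rot: [-1.257, 1.13, -1.132]
force: [0.4, 0.4, -3.4]
width: 0.168
```

Emit:
carry_out(steps=[0,-0.3,-0.1,0,-0.2,0,-0.6,-0.2,0,-0.4,0,-0.9,-0.3,0,-0.6,0,-1,-0.3,0,-0.745,0,-1,-0.3,0,-0.745,0,-1,-0.3,0,-0.745,0,-1,-0.3,0,-0.745])

```text
clock: 8.25
position: [0.4084, 0.0583, 0.2718]
ee_rot: [-0.943, 1.552, -1.551]
force: [-0.2, -0.1, -3.5]
width: 0.166
```

```bash
python3 - <<'E'
from fit import *
shot("wrist","w5")
s=arm.observe();print(s["clock"],s["position"],s["joints"].round(2),s["width"],jaw(s))
L={n:near(np.load(f"pics/{n}.npz")["P"],(.494,.271),.115,.064,.074) for n in("w3","w4","w5")}
p=L["w5"];d=p[:,:2]-[.494,.271];c,s=np.cos(np.radians(-28)),np.sin(np.radians(-28))
print(fit(p),fit(np.vstack(list(L.values()))),np.histogram2d(d@[c,s],d@[-s,c],bins=[np.arange(-.08,.09,.02),np.arange(-.1,.11,.02)])[0].astype(int))
E
```

```text
8.3 [0.40824818 0.05834038 0.27167853] [ 0.18  0.08 -0.48  1.95  0.04  1.12 -0.79] 0.17254913703176505 -27.410328215809013
(np.float64(0.4931), np.float64(0.2736), np.float64(-27.53), 647, np.float64(0.0003)) (np.float64(0.4932), np.float64(0.2739), np.float64(-27.6), 2240, np.float64(0.0003)) [[  4  30  29  24   0   0   0   0   0   0]
 [ 74 113  92  52   0   0   0   0   0   0]
 [ 33  18   0   0   0   0   0   0   0   0]
 [  0   0   0   0   0   0   0   0   0   0]
 [  0   0   0   0   0   0   0   0   0   0]
 [  0   0   0   0   0   0   0   0   0   0]
 [  0   0  97  81   0   0   0   0   0   0]
 [  0   0   0   0   0   0   0   0   0   0]]
```

Emit:
carry_out(steps=[0,0.14,0.36,0,0,0,0.28,0.72,0,0,0,0.28,0.72,0,0])

```text
clock: 8.6
position: [0.437, 0.1356, 0.2719]
ee_rot: [-0.943, 1.551, -1.546]
force: [-0.0, -0.8, -4.4]
width: 0.168
```

Emit:
carry_out(steps=[0,0.14,0.36,0,0,0,0.28,0.72,0,0,0,0.28,0.72,0,0])

```text
clock: 8.9
position: [0.4644, 0.2076, 0.2715]
ee_rot: [-0.944, 1.552, -1.546]
force: [-0.7, 0.4, -4.0]
width: 0.172
```

Emit:
carry_out(steps=[0,0.14,0.36,-0.3,0,0,0.28,0.72,-0.6,0,0,0.28,0.72,-0.9,0,0,0.28,0.72,-1,0,0,0.28,0.72,-1,0,0,0.28,0.72,-1,0])

```text
clock: 9.5
position: [0.4919, 0.2736, 0.1728]
ee_rot: [-0.94, 1.554, -1.555]
force: [-0.3, -0.6, -2.7]
width: 0.17
```

```bash
python3 - <<'E'
from h import *
for i in range(3):
    s=arm.observe();print(s["clock"],s["position"],s["joints"].round(2),s["width"],jaw(s)) 
    if i<2: get_image("side")
E
```

```text
9.5 [0.49190368 0.27359002 0.17277659] [-0.2   0.45 -0.55  1.76  0.27  1.01 -1.34] 0.16982961147337905 -27.641130318259187
9.55 [0.49217896 0.27385708 0.17333564] [-0.2   0.45 -0.55  1.76  0.27  1.01 -1.34] 0.17214997075128233 -27.653171019021222
9.6 [0.49219057 0.27397567 0.17348533] [-0.2   0.45 -0.55  1.76  0.27  1.01 -1.34] 0.17192601779654304 -27.652292880896454
```

Emit:
carry_out(steps=[0,0.01,0,-0.3,0,0,0.01,0,-0.55,0,0,0.01,0,-0.6,0,0,0.01,0,-0.6,0,0,0.01,0,-0.6,0])

```text
clock: 10.1
position: [0.493, 0.2747, 0.1134]
ee_rot: [-0.939, 1.554, -1.554]
force: [-0.3, 0.7, -3.2]
width: 0.171
```

Emit:
carry_out(steps=[0,0,0,-0.08,0,0,0,0,-0.14,0,0,0,0,-0.14,0,0,0,0,-0.14,0])

```text
clock: 10.5
position: [0.4921, 0.2741, 0.0976]
ee_rot: [-0.942, 1.555, -1.555]
force: [-0.0, 0.4, -3.5]
width: 0.172
```

```bash
python3 - <<'E'
from h import *
s=arm.observe();print(s["clock"],s["position"],s["force"],s["ft_torque"],s["width"],jaw(s)) 
E
```

```text
10.5 [0.49205878 0.27405559 0.09762197] [-2.12142482e-03  3.79858617e-01 -3.53262429e+00] [-0.08101076 -0.11244197  0.03326977] 0.1719980830348659 -27.60400667717449
```

Emit:
carry_out(steps=[0,0,0,-0.03,0,0,0,0,-0.05,0,0,0,0,-0.06,0,0,0,0,-0.06,0])

```text
clock: 10.9
position: [0.4921, 0.2741, 0.0915]
ee_rot: [-0.942, 1.555, -1.555]
force: [0.2, -0.1, -2.4]
width: 0.167
```

Emit:
carry_out(steps=[0,0,0,-0.01,0,0,0,0,-0.02,0,0,0,0,-0.02,0])

```text
clock: 11.2
position: [0.4923, 0.2743, 0.0904]
ee_rot: [-0.941, 1.554, -1.555]
force: [-1.4, -1.5, 4.3]
width: 0.17
```

Emit:
carry_out(steps=[0,0,0,-0.01,0,0,0,0,-0.01,0,0.4,0,0,0,0,0.4,0,0,0,0,0.4,0,0,0,0,0.4,0,0,0,0])

```text
clock: 11.8
position: [0.4923, 0.2742, 0.0897]
ee_rot: [-0.941, 1.555, -1.555]
force: [0.6, 0.1, -0.8]
width: 0.395
```

Emit:
carry_out(steps=[0.4,0,0,0.3,0,0.4,0,0,0.7,0,0.4,0,0,1,0,0.4,0,0,1,0])

```text
clock: 12.2
position: [0.494, 0.2759, 0.1939]
ee_rot: [-0.934, 1.553, -1.553]
force: [-0.1, -0.1, 0.5]
width: 0.404
```

Emit:
carry_out(steps=[0,-0.47,-0.88,0.3,0,0,-0.47,-0.88,0.7,0,0,-0.47,-0.88,0.7,0,0,-0.47,-0.88,0.7,0,0,-0.47,-0.88,0.7,0])

```text
clock: 12.7
position: [0.4454, 0.186, 0.2594]
ee_rot: [-0.94, 1.555, -1.555]
force: [-1.0, 0.3, -0.0]
width: 0.025
```

```bash
python3 - <<'E'
from fit import *
shot("wrist","w6")
s=arm.observe();print(s["clock"],s["position"],s["joints"].round(2),s["force"],s["width"],jaw(s)) 
P=np.load("pics/w6.npz")["P"]
q=near(P,(.4931,.2738),.105,.070,.085);print("plate z",np.percentile(q[:,2],[2,25,50,75,98]).round(4))
k=q[abs(q[:,2]-np.median(q[:,2]))<.003]
A=np.c_[k[:,:2]-k[:,:2].mean(0),np.ones(len(k))];print("plane",np.linalg.lstsq(A,k[:,2],rcond=None)[0].round(4))
rect("plate+flat",k);rect("bar",near(P,(.493,.274),.06,.112,.125))
# clips: local coords
c,sn=np.cos(np.radians(-27.6)),np.sin(np.radians(-27.6));X=P.reshape(-1,3);d=X[:,:2]-[.4931,.2738];a=d@[c,sn];b=d@[-sn,c]
for n,m in dict(A=(a>.064)&(a<.11)&(abs(b)<.02),B=(a<-.064)&(a>-.11)&(abs(b)<.02),EA=(b>.089)&(b<.13)&(abs(a)<.02),EB=(b<-.089)&(b>-.13)&(abs(a)<.02)).items():
    r=np.abs(a if n in"AB" else b)
    m&=X[:,2]>.03
    print(n,m.sum(),[(round(t,3),np.median(X[m&(abs(r-t)<.003),2]).round(3)) for t in(np.arange(.068,.1,.006) if n in"AB" else np.arange(.093,.125,.006)) if (m&(abs(r-t)<.003)).sum()>3])
E
```

```text
12.75 [0.44511861 0.18633631 0.25885459] [-0.02  0.23 -0.59  1.82  0.14  1.13 -1.13] [ 0.57401985 -0.3702892   0.41597622] 0.010365105418997154 -27.602157223139457
plate z [0.076  0.0772 0.0778 0.0784 0.0819]
plane [0.     0.0001 0.0778]
plate+flat 21117 c 0.4809 0.2739 wh 0.1984 0.1694 a 61.8 z 0.0778 0.081
bar 1526 c 0.4911 0.2734 wh 0.0797 0.0159 a 62.3 z 0.1178 0.121
A 1200 [(np.float64(0.068), np.float64(0.079)), (np.float64(0.074), np.float64(0.082)), (np.float64(0.08), np.float64(0.086)), (np.float64(0.086), np.float64(0.091)), (np.float64(0.092), np.float64(0.092))]
B 1320 [(np.float64(0.068), np.float64(0.077)), (np.float64(0.074), np.float64(0.077)), (np.float64(0.08), np.float64(0.078)), (np.float64(0.086), np.float64(0.079)), (np.float64(0.092), np.float64(0.08)), (np.float64(0.098), np.float64(0.084))]
EA 232 [(np.float64(0.093), np.float64(0.078))]
EB 1976 [(np.float64(0.093), np.float64(0.274)), (np.float64(0.099), np.float64(0.079)), (np.float64(0.105), np.float64(0.083)), (np.float64(0.111), np.float64(0.084)), (np.float64(0.117), np.float64(0.087)), (np.float64(0.123), np.float64(0.089))]
```

View pics/w6.png

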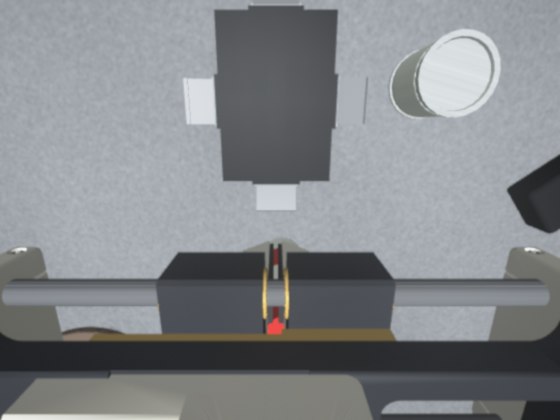

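The lid is seated: plate top at 77.8 mm, level, handle centre near (0.491,0.273) at 62.3°. In the picture the clips stick out at left (200,100, about level), right (352,100, raised) and bottom (276,196, raised). Next is the +x side clip, with the jaws turned parallel to its hinge.

Emit:
carry_out(steps=[0,0.3,0.12,0,0.19,0,0.6,0.25,0,0.38,0,0.6,0.25,0,0.57,0,0.6,0.25,0,0.76,0,0.6,0.25,0,0.95,0,0.6,0.25,0,1,0,0.6,0.25,0,1])

```text
clock: 13.45
position: [0.5048, 0.2119, 0.258]
ee_rot: [-1.34, 0.984, -0.98]
force: [-0.1, -0.0, -0.6]
width: 0.009
```

Emit:
carry_out(steps=[0,0.3,0.12,0,0.19,0,0.6,0.25,0,0.38,0,0.6,0.25,0,0.57,0,0.6,0.25,0,0.76,0,0.6,0.25,0,0.95,0,0.6,0.25,0,1,0,0.6,0.25,0,1])

```text
clock: 14.15
position: [0.565, 0.2366, 0.2585]
ee_rot: [-1.538, 0.379, -0.377]
force: [-0.3, -0.2, 0.7]
width: 0.003
```

```bash
cat >> h.py <<'E'
def st(yaw=-27.7,c=(.492,.274)):
    s=arm.observe();a=np.radians(yaw);d=s["position"][:2]-np.array(c);f=s["force"]
    ex=np.array([np.cos(a),np.sin(a)]);ey=np.array([-ex[1],ex[0]])
    print(s["clock"],"pos",s["position"].round(4),"loc mm",(d@ex*1e3).round(1),(d@ey*1e3).round(1),"F loc",(f[:2]@ex).round(1),(f[:2]@ey).round(1),f[2].round(1),"jaw",round(jaw(s),2),"w",round(s["width"],3),s["joints"].round(2))
E
python3 -c "
from h import *
st()"
```

```text
14.15 pos [0.565  0.2366 0.2585] loc mm 82.0 0.8 F loc -0.2 -0.3 0.7 jaw 62.38 w 0.003 [ 0.08  0.53 -0.87  1.51  0.42  1.3   0.25]
```

Emit:
carry_out(steps=[0,0.03,-0.02,-0.3,0,0,0.03,-0.02,-0.7,0,0,0.03,-0.02,-1,0,0,0.03,-0.02,-1,0])

```text
clock: 14.55
position: [0.5659, 0.2326, 0.1551]
ee_rot: [-1.542, 0.384, -0.375]
force: [-0.1, -0.1, -0.3]
width: 0.004
```

Emit:
carry_out(steps=[0,0,0,-0.3,0,0,0,0,-0.55,0,0,0,0,-0.6,0,0,0,0,-0.65,0,0,0,0,-0.7,0,0,0,0,-0.75,0,0,0,0,-0.8,0,0,0,0,-0.8,0])

```text
clock: 15.35
position: [0.568, 0.2341, 0.0795]
ee_rot: [-1.538, 0.378, -0.378]
force: [0.1, -0.2, 0.2]
width: -0.001
```

```bash
python3 -c "
from h import *
st()"
```

```text
15.35 pos [0.568  0.2341 0.0795] loc mm 85.8 0.0 F loc 0.2 -0.1 0.2 jaw 62.39 w -0.001 [ 0.02  0.7  -0.77  1.71  0.58  0.97  0.12]
```

Emit:
carry_out(steps=[0,0,0,-0.05,0,0,0,0,-0.1,0,0,0,0,-0.15,0,0,0,0,-0.2,0])

```text
clock: 15.75
position: [0.5684, 0.2341, 0.0594]
ee_rot: [-1.537, 0.378, -0.378]
force: [1.0, -0.5, 2.2]
width: 0.004
```

Emit:
carry_out(steps=[0,0,0,-0.05,0,0,0,0,-0.1,0,0,0,0,-0.14,0,0,0,0,-0.14,0])

```text
clock: 16.15
position: [0.5665, 0.2352, 0.0464]
ee_rot: [-1.538, 0.378, -0.375]
force: [-7.7, -2.6, 20.6]
width: 0.004
```

```bash
python3 - <<'E'
from h import *
st()
a,_,_,_=shot("side","s2");b,_,_,_=shot("scene","c2");st()
cv2.imwrite("pics/p2.png",cv2.resize(np.hstack([a[180:340,110:310,::-1],b[160:320,280:480,::-1]]),None,fx=2,fy=2,interpolation=cv2.INTER_CUBIC))
E
```

```text
16.15 pos [0.5665 0.2352 0.0464] loc mm 84.0 0.3 F loc -5.6 -5.9 20.6 jaw 62.47 w 0.004 [ 0.01  0.74 -0.75  1.73  0.61  0.92  0.09]
16.25 pos [0.5664 0.2351 0.0465] loc mm 84.0 0.2 F loc -5.6 -4.2 16.5 jaw 62.47 w 0.005 [ 0.01  0.74 -0.75  1.73  0.61  0.92  0.09]
```

View pics/p2.png

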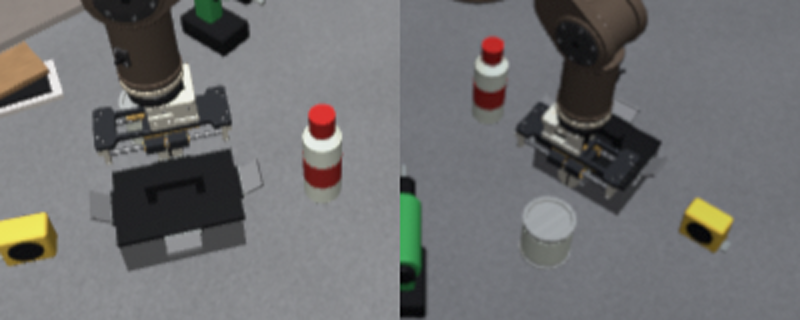

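Fingertip is catching on the clip's lip (20 N). I'll lift 4 mm clear of it, then push inward.

Emit:
carry_out(steps=[0,0,0,0.03,0,0,0,0,0.05,0,0,0,0,0.05,0])

```text
clock: 16.55
position: [0.5681, 0.234, 0.0506]
ee_rot: [-1.538, 0.378, -0.378]
force: [-0.2, 0.5, -0.1]
width: 0.004
```

```bash
python3 -c "
from h import *
st()"
```

```text
16.55 pos [0.5681 0.234  0.0506] loc mm 86.0 -0.0 F loc -0.4 0.3 -0.1 jaw 62.39 w 0.004 [ 0.01  0.73 -0.75  1.73  0.61  0.92  0.1 ]
```

Emit:
carry_out(steps=[0,-0.02,0.01,0,0,0,-0.04,0.02,0,0,0,-0.05,0.025,0,0,0,-0.05,0.025,0,0])

```text
clock: 16.95
position: [0.5631, 0.2364, 0.0506]
ee_rot: [-1.538, 0.378, -0.378]
force: [0.8, -0.6, -0.7]
width: 0.003
```

```bash
python3 -c "
from h import *
st()"
```

```text
16.95 pos [0.5631 0.2364 0.0506] loc mm 80.4 -0.2 F loc 1.0 -0.2 -0.7 jaw 62.39 w 0.003 [ 0.    0.73 -0.75  1.74  0.61  0.92  0.09]
```

Emit:
carry_out(steps=[0,-0.01,0.005,0,0,0,-0.02,0.01,0,0,0,-0.02,0.01,0,0])

```text
clock: 17.25
position: [0.5614, 0.2374, 0.0508]
ee_rot: [-1.538, 0.377, -0.378]
force: [2.4, -1.8, -1.8]
width: 0.006
```

```bash
python3 -c "
from h import *
st()"
```

```text
17.25 pos [0.5614 0.2374 0.0508] loc mm 78.5 -0.1 F loc 2.9 -0.5 -1.8 jaw 62.38 w 0.006 [ 0.    0.73 -0.75  1.74  0.61  0.92  0.08]
```

Emit:
carry_out(steps=[0,-0.01,0.005,0,0,0,-0.01,0.005,0,0])

```text
clock: 17.45
position: [0.5614, 0.2374, 0.0509]
ee_rot: [-1.538, 0.377, -0.38]
force: [6.4, -2.7, -1.6]
width: 0.008
```

```bash
python3 -c "
from h import *
st()"
```

```text
17.45 pos [0.5614 0.2374 0.0509] loc mm 78.4 -0.2 F loc 6.9 0.5 -1.6 jaw 62.34 w 0.008 [ 0.    0.73 -0.75  1.74  0.61  0.92  0.08]
```

Emit:
carry_out(steps=[0,-0.005,0.003,0,0,0,-0.01,0.005,0,0,0,-0.01,0.005,0,0])

```text
clock: 17.75
position: [0.5613, 0.2374, 0.0511]
ee_rot: [-1.537, 0.377, -0.382]
force: [8.3, -3.9, -1.8]
width: 0.006
```

```bash
python3 -c "
from h import *
st()"
```

```text
17.75 pos [0.5613 0.2374 0.0511] loc mm 78.4 -0.2 F loc 9.1 0.4 -1.8 jaw 62.29 w 0.006 [ 0.    0.73 -0.75  1.75  0.61  0.92  0.08]
```

Emit:
carry_out(steps=[0,0.1,-0.05,0,0,0,0.18,-0.09,0,0,0,0.18,-0.09,0.3,0,0,0.18,-0.09,0.7,0,0,0.18,-0.09,1,0,0,0.18,-0.09,1,0])

```text
clock: 18.35
position: [0.5791, 0.2316, 0.1553]
ee_rot: [-1.532, 0.374, -0.381]
force: [0.8, 0.4, -0.4]
width: 0.008
```

Emit:
carry_out(steps=[0,0.25,0,0.1,0,0,0.5,0,0.2,0,0,0.5,0,0.2,0,0,0.5,0,0.2,0])

```text
clock: 18.75
position: [0.6269, 0.2296, 0.1698]
ee_rot: [-1.538, 0.379, -0.377]
force: [-0.8, -0.9, -0.2]
width: 0.006
```

```bash
cat >> h.py <<'E'
def clips(f,c=(.492,.274),yaw=-27.7):
    P=np.load(f"pics/{f}.npz")["P"];q=near(P,c,.105,.072,.084);k=q[abs(q[:,2]-np.median(q[:,2]))<.003]
    rect("bar",near(P,c,.06,.112,.125))
    if len(k)>50:
        A=np.c_[k[:,:2]-k[:,:2].mean(0),np.ones(len(k))];print("plate plane",np.linalg.lstsq(A,k[:,2],rcond=None)[0].round(4))
    a0=np.radians(yaw);X=P.reshape(-1,3);d=X[:,:2]-np.array(c);ex=np.array([np.cos(a0),np.sin(a0)]);a=d@ex;b=d@[-ex[1],ex[0]]
    for n,r,t,e in(("A",a,b,.062),("B",-a,b,.062),("EA",b,a,.087),("EB",-b,a,.087)):
        m=(abs(t)<.02)&(r>e-.004)&(r<e+.042)&(X[:,2]>.036)&(X[:,2]<.12)
        print(n,"z at mm past plate edge:",{int(g*1e3):np.median(X[m&(abs(r-e-g)<.0025),2]*1e3).round() for g in np.arange(0,.041,.005) if (m&(abs(r-e-g)<.0025)).sum()>3})
        print("   r at z:",{int(z*1e3):np.median((r[m&(abs(X[:,2]-z)<.0025)]-e)*1e3).round(1) for z in np.arange(.04,.08,.005) if (m&(abs(X[:,2]-z)<.0025)).sum()>3})
E
python3 - <<'E'
from h import *
st()
for n,f in(("wrist","w7"),("scene","c3"),("side","s3")): shot(n,f);print(f);clips(f)
E
```

```text
18.75 pos [0.6269 0.2296 0.1698] loc mm 140.1 23.4 F loc -0.3 -1.2 -0.2 jaw 62.37 w 0.006 [ 0.05  0.68 -0.8   1.48  0.51  1.2   0.26]
w7
bar 4132 c 0.49 0.2737 wh 0.0802 0.017 a 62.2 z 0.1177 0.121
plate plane [-0.0022  0.0013  0.0778]
A z at mm past plate edge: {0: np.float64(77.0), 5: np.float64(75.0)}
   r at z: {45: np.float64(6.6), 74: np.float64(1.7)}
B z at mm past plate edge: {}
   r at z: {}
EA z at mm past plate edge: {0: np.float64(77.0), 5: np.float64(78.0), 10: np.float64(82.0), 15: np.float64(86.0), 20: np.float64(91.0), 25: np.float64(97.0), 30: np.float64(93.0)}
   r at z: {74: np.float64(1.3)}
EB z at mm past plate edge: {0: np.float64(78.0), 5: np.float64(77.0), 10: np.float64(78.0), 15: np.float64(80.0), 20: np.float64(82.0), 25: np.float64(84.0), 30: np.float64(88.0), 35: np.float64(90.0)}
   r at z: {74: np.float64(4.8)}
c3
bar 3
plate plane [-0.0002  0.0009  0.0778]
A z at mm past plate edge: {0: np.float64(75.0), 5: np.float64(61.0), 10: np.float64(52.0)}
   r at z: {45: np.float64(8.5), 49: np.float64(8.1), 59: np.float64(7.7), 64: np.float64(7.9), 74: np.floa
[... 675 characters left out ...]
.0)}
   r at z: {74: np.float64(2.7)}
B z at mm past plate edge: {0: np.float64(78.0), 5: np.float64(77.0), 10: np.float64(76.0), 15: np.float64(78.0), 20: np.float64(78.0), 25: np.float64(80.0), 30: np.float64(82.0), 35: np.float64(81.0)}
   r at z: {74: np.float64(9.0)}
EA z at mm past plate edge: {0: np.float64(76.0), 5: np.float64(79.0), 10: np.float64(84.0), 15: np.float64(87.0), 20: np.float64(95.0), 25: np.float64(96.0)}
   r at z: {74: np.float64(1.1)}
EB z at mm past plate edge: {0: np.float64(79.0), 5: np.float64(78.0), 10: np.float64(79.0), 15: np.float64(80.0), 20: np.float64(81.0), 25: np.float64(84.0), 30: np.float64(86.0), 35: np.float64(90.0)}
   r at z: {74: np.float64(5.4)}
```

Side A is vertical against the case, and the lid is still flat at 77.8 mm. Now side B, stopping the descent at 50 mm so the tip stays above the lip.

Emit:
carry_out(steps=[0,-0.35,0.14,0.1,0,0,-0.7,0.28,0.1,0,0,-0.7,0.28,0.1,0])

```text
clock: 19.2
position: [0.5514, 0.2612, 0.1815]
ee_rot: [-1.538, 0.373, -0.37]
force: [-0.3, -0.3, -0.4]
width: 0.002
```

Emit:
carry_out(steps=[0,-0.35,0.14,0,0,0,-0.7,0.28,0,0,0,-0.7,0.28,0,0])

```text
clock: 19.5
position: [0.4816, 0.2883, 0.1812]
ee_rot: [-1.539, 0.373, -0.371]
force: [-0.1, 0.2, 0.0]
width: 0.001
```

Emit:
carry_out(steps=[0,-0.35,0.14,0,0,0,-0.72,0.28,0,0,0,-0.72,0.28,0,0,0,-0.72,0.28,-0.3,0,0,-0.72,0.28,-0.6,0,0,-0.72,0.28,-0.6,0,0,-0.72,0.28,-0.6,0])

```text
clock: 20.2
position: [0.4151, 0.3135, 0.121]
ee_rot: [-1.538, 0.378, -0.377]
force: [1.2, 0.3, 0.3]
width: 0.003
```

```bash
sed -i 's/c=(.492,.274)/c=(.4905,.2735)/' h.py; python3 -c "
from h import *
st()"
```

```text
20.2 pos [0.4151 0.3135 0.121 ] loc mm -85.4 0.3 F loc 0.9 0.8 0.3 jaw 62.42 w 0.003 [-0.13  0.53 -0.85  1.9   0.5   0.93 -0.13]
```

Emit:
carry_out(steps=[0,0,0,-0.25,0,0,0,0,-0.35,0,0,0,0,-0.42,0,0,0,0,-0.49,0,0,0,0,-0.56,0,0,0,0,-0.63,0,0,0,0,-0.7,0,0,0,0,-0.7,0])

```text
clock: 21.0
position: [0.4146, 0.3132, 0.0497]
ee_rot: [-1.539, 0.378, -0.377]
force: [-0.8, 0.4, 0.3]
width: 0.003
```

Emit:
carry_out(steps=[0,0.02,-0.01,0,0,0,0.04,-0.02,0,0,0,0.05,-0.025,0,0,0,0.05,-0.025,0,0])

```text
clock: 21.4
position: [0.4204, 0.3109, 0.0508]
ee_rot: [-1.538, 0.378, -0.378]
force: [-2.1, -0.1, 0.0]
width: 0.01
```

```bash
python3 -c "
from h import *
st()"
```

```text
21.4 pos [0.4204 0.3109 0.0508] loc mm -79.5 0.5 F loc -1.8 -1.1 0.0 jaw 62.37 w 0.01 [-0.18  0.62 -0.77  1.96  0.6   0.8  -0.21]
```

Emit:
carry_out(steps=[0,0.01,-0.005,0,0,0,0.02,-0.01,0,0,0,0.02,-0.01,0,0])

```text
clock: 21.7
position: [0.4223, 0.31, 0.0507]
ee_rot: [-1.538, 0.378, -0.378]
force: [-2.2, 0.0, -1.1]
width: 0.002
```

```bash
python3 -c "
from h import *
st()"
```

```text
21.7 pos [0.4223 0.31   0.0507] loc mm -77.3 0.6 F loc -2.0 -1.0 -1.1 jaw 62.38 w 0.002 [-0.18  0.62 -0.77  1.96  0.6   0.81 -0.21]
```

Emit:
carry_out(steps=[0,0.01,-0.005,0,0,0,0.01,-0.005,0,0])

```text
clock: 21.9
position: [0.4232, 0.3095, 0.0507]
ee_rot: [-1.538, 0.378, -0.378]
force: [-1.4, 1.0, -0.5]
width: 0.001
```

Emit:
carry_out(steps=[0,0.01,-0.005,0,0,0,0.01,-0.005,0,0])

```text
clock: 22.1
position: [0.4243, 0.3091, 0.0507]
ee_rot: [-1.538, 0.378, -0.378]
force: [-1.7, 1.9, -0.9]
width: 0.005
```

```bash
python3 -c "
from h import *
st()"
```

```text
22.1 pos [0.4243 0.3091 0.0507] loc mm -75.1 0.7 F loc -2.4 0.9 -0.9 jaw 62.39 w 0.005 [-0.18  0.63 -0.77  1.95  0.6   0.81 -0.2 ]
```

Emit:
carry_out(steps=[0,0.01,-0.005,0,0,0,0.01,-0.005,0,0])

```text
clock: 22.3
position: [0.4253, 0.3085, 0.0507]
ee_rot: [-1.538, 0.378, -0.378]
force: [-1.0, 1.1, -1.1]
width: 0.003
```

Emit:
carry_out(steps=[0,0.01,-0.005,0,0,0,0.01,-0.005,0,0])

```text
clock: 22.5
position: [0.4254, 0.3083, 0.0507]
ee_rot: [-1.538, 0.378, -0.377]
force: [-4.6, 1.3, -0.5]
width: 0.006
```

```bash
python3 -c "
from h import *
st()"
```

```text
22.5 pos [0.4254 0.3083 0.0507] loc mm -73.8 0.6 F loc -4.7 -1.0 -0.5 jaw 62.42 w 0.006 [-0.18  0.63 -0.77  1.95  0.6   0.81 -0.2 ]
```

Firm stop now. One more mm, then retreat and look.

Emit:
carry_out(steps=[0,0.01,-0.005,0,0,0,0.01,-0.005,0,0])

```text
clock: 22.7
position: [0.4255, 0.3083, 0.0507]
ee_rot: [-1.538, 0.378, -0.375]
force: [-7.4, 2.2, 0.7]
width: 0.004
```

Emit:
carry_out(steps=[0,-0.1,0.05,0,0,0,-0.18,0.09,0,0,0,-0.18,0.09,0.3,0,0,-0.18,0.09,0.7,0,0,-0.18,0.09,1,0,0,-0.18,0.09,1,0])

```text
clock: 23.3
position: [0.4104, 0.319, 0.1547]
ee_rot: [-1.532, 0.374, -0.381]
force: [-0.1, 1.1, 0.3]
width: 0.003
```

Emit:
carry_out(steps=[0,0,0,0.4,0,0,0,0,0.8,0,0,0,0,0.8,0])

```text
clock: 23.6
position: [0.4104, 0.3191, 0.2351]
ee_rot: [-1.532, 0.373, -0.381]
force: [0.6, 0.9, -0.3]
width: 0.004
```

```bash
python3 - <<'E'
from h import *
st()
for n,f in(("wrist","w8"),("scene","c4"),("side","s4")): shot(n,f);print(f);clips(f)
E
```

```text
23.6 pos [0.4104 0.3191 0.2351] loc mm -92.1 3.1 F loc 0.1 1.1 -0.3 jaw 62.4 w 0.004 [-0.06  0.4  -0.94  1.77  0.36  1.15 -0.02]
w8
bar 0
plate plane [ 0.0147 -0.0071  0.0777]
A z at mm past plate edge: {}
   r at z: {}
B z at mm past plate edge: {0: np.float64(67.0), 5: np.float64(47.0)}
   r at z: {45: np.float64(4.2), 49: np.float64(2.3), 54: np.float64(2.3), 59: np.float64(2.1), 64: np.float64(2.2), 69: np.float64(2.5), 74: np.float64(0.8)}
EA z at mm past plate edge: {}
   r at z: {}
EB z at mm past plate edge: {25: np.float64(84.0), 30: np.float64(89.0)}
   r at z: {}
c4
bar 111 c 0.4971 0.2688 wh 0.0796 0.0266 a 60.5 z 0.1175 0.125
plate plane [ 0.0008 -0.0004  0.0778]
A z at mm past plate edge: {0: np.float64(77.0), 5: np.float64(77.0), 10: np.float64(62.0), 15: np.float64(58.0)}
   r at z: {40: np.float64(12.5), 45: np.float64(12.2), 49: np.float64(12.8), 54: np.float64(11.8), 59: np.float64(12.2), 64: np.float64(13.2), 69: np.float64(11.1), 74: np.float64(6.8)}
B z at mm past plate edge: {0: np.float64(76.0)}
   r at z: {74: np.float64(-1.4)}
EA z at mm past plate edge: {0:
[... 501 characters left out ...]
A z at mm past plate edge: {}
   r at z: {}
B z at mm past plate edge: {0: np.float64(63.0), 5: np.float64(47.0)}
   r at z: {45: np.float64(2.9), 49: np.float64(1.2), 54: np.float64(0.9), 59: np.float64(1.5), 64: np.float64(1.0), 69: np.float64(1.1), 74: np.float64(0.1)}
EA z at mm past plate edge: {0: np.float64(77.0), 5: np.float64(79.0), 10: np.float64(82.0), 15: np.float64(87.0), 20: np.float64(91.0), 25: np.float64(95.0)}
   r at z: {74: np.float64(0.7)}
EB z at mm past plate edge: {0: np.float64(78.0), 5: np.float64(77.0), 10: np.float64(77.0), 15: np.float64(80.0), 20: np.float64(81.0), 25: np.float64(83.0), 30: np.float64(88.0), 35: np.float64(89.0)}
   r at z: {74: np.float64(7.1)}
```

Both side clips are vertical and the plate is level at 77.8 mm. Next the ends: jaws turned back, moving to end A.

Emit:
carry_out(steps=[0,0.3,0.12,0,-0.19,0,0.67,0.25,0,-0.38,0,0.67,0.25,0,-0.57,0,0.67,0.25,0,-0.76,0,0.67,0.25,0,-0.95,0,0.67,0.25,0,-1,0,0.67,0.25,0,-1])

```text
clock: 24.45
position: [0.4755, 0.3411, 0.2289]
ee_rot: [-1.34, 0.983, -0.983]
force: [0.2, 0.3, -0.3]
width: 0.004
```

Emit:
carry_out(steps=[0,0.3,0.12,0,-0.19,0,0.67,0.25,0,-0.38,0,0.67,0.25,0,-0.57,0,0.67,0.25,0,-0.76,0,0.67,0.25,0,-0.95,0,0.67,0.25,0,-1,0,0.67,0.25,0,-1])

```text
clock: 25.15
position: [0.5427, 0.3663, 0.2294]
ee_rot: [-0.944, 1.554, -1.555]
force: [-0.5, 0.1, 0.1]
width: 0.005
```

```bash
sed -i 's/c=(.4905,.2735)/c=(.4937,.2718)/' h.py; python3 -c "
from h import *
st()"
```

```text
25.15 pos [0.5427 0.3663 0.2294] loc mm -0.5 106.5 F loc -0.5 -0.2 0.1 jaw -27.54 w 0.005 [-0.37  0.53 -0.48  1.46  0.26  1.22 -1.37]
```

Emit:
carry_out(steps=[0,0.02,0.04,-0.4,0,0,0.02,0.04,-0.8,0,0,0.02,0.04,-1,0,0,0.02,0.04,-1,0])

```text
clock: 25.55
position: [0.5433, 0.3686, 0.1265]
ee_rot: [-0.951, 1.554, -1.556]
force: [-0.3, -0.2, 0.3]
width: 0.0
```

Emit:
carry_out(steps=[0,0,0,-0.15,0,0,0,0,-0.25,0,0,0,0,-0.35,0,0,0,0,-0.43,0,0,0,0,-0.51,0,0,0,0,-0.58,0,0,0,0,-0.65,0,0,0,0,-0.72,0,0,0,0,-0.78,0,0,0,0,-0.78,0])

```text
clock: 26.55
position: [0.5447, 0.37, 0.0515]
ee_rot: [-0.943, 1.555, -1.555]
force: [-0.2, 0.1, -0.4]
width: 0.006
```

```bash
python3 -c "
from h import *
st()"
```

```text
26.55 pos [0.5447 0.37   0.0515] loc mm -0.5 110.7 F loc -0.2 0.0 -0.4 jaw -27.61 w 0.006 [-0.4   0.71 -0.43  1.63  0.36  0.89 -1.45]
```

Emit:
carry_out(steps=[0,-0.01,-0.02,0,0,0,-0.02,-0.04,0,0,0,-0.03,-0.06,0,0,0,-0.03,-0.06,0,0])

```text
clock: 26.95
position: [0.5419, 0.3643, 0.0529]
ee_rot: [-0.942, 1.555, -1.555]
force: [0.5, 1.2, 0.1]
width: 0.009
```

```bash
python3 -c "
from h import *
st()"
```

```text
26.95 pos [0.5419 0.3643 0.0529] loc mm -0.3 104.3 F loc -0.2 1.3 0.1 jaw -27.62 w 0.009 [-0.4   0.7  -0.43  1.64  0.36  0.88 -1.45]
```

Emit:
carry_out(steps=[0,-0.005,-0.01,0,0,0,-0.01,-0.02,0,0,0,-0.01,-0.02,0,0])

```text
clock: 27.25
position: [0.5415, 0.3635, 0.0531]
ee_rot: [-0.94, 1.555, -1.553]
force: [1.9, 4.0, -1.6]
width: 0.005
```

Emit:
carry_out(steps=[0,-0.005,-0.01,0,0,0,-0.005,-0.01,0,0])

```text
clock: 27.45
position: [0.5415, 0.3635, 0.0535]
ee_rot: [-0.938, 1.555, -1.552]
force: [4.0, 7.1, -1.5]
width: 0.005
```

Emit:
carry_out(steps=[0,-0.005,-0.01,0,0,0,-0.005,-0.01,0,0])

```text
clock: 27.65
position: [0.5414, 0.3635, 0.0539]
ee_rot: [-0.936, 1.555, -1.55]
force: [5.1, 8.4, -1.2]
width: 0.003
```

```bash
python3 -c "
from h import *
st()"
```

```text
27.65 pos [0.5414 0.3635 0.0539] loc mm -0.3 103.4 F loc 0.6 9.8 -1.2 jaw -27.56 w 0.003 [-0.39  0.69 -0.44  1.65  0.36  0.87 -1.45]
```

Emit:
carry_out(steps=[0,0.05,0.1,0,0,0,0.08,0.16,0,0,0,0.08,0.16,0.3,0,0,0.08,0.16,0.7,0,0,0.08,0.16,1,0,0,0.08,0.16,1,0])

```text
clock: 28.25
position: [0.5499, 0.3785, 0.1575]
ee_rot: [-0.934, 1.554, -1.553]
force: [0.9, -0.6, -0.2]
width: 0.001
```

Emit:
carry_out(steps=[0,0,0,0.4,0,0,-0.18,-0.35,0.6,0,0,-0.36,-0.69,0.6,0,0,-0.36,-0.69,0.6,0])

```text
clock: 28.65
position: [0.5109, 0.3025, 0.2123]
ee_rot: [-0.943, 1.554, -1.561]
force: [0.2, -0.9, -0.9]
width: 0.004
```

Emit:
carry_out(steps=[0,-0.18,-0.35,0,0,0,-0.36,-0.69,0,0,0,-0.36,-0.69,0,0])

```text
clock: 28.95
position: [0.4744, 0.2336, 0.2116]
ee_rot: [-0.944, 1.556, -1.561]
force: [0.9, -0.0, -1.1]
width: 0.005
```

Emit:
carry_out(steps=[0,-0.18,-0.35,0,0,0,-0.36,-0.69,0,0,0,-0.36,-0.69,0,0,0,-0.36,-0.69,0,0])

```text
clock: 29.35
position: [0.4404, 0.1693, 0.2126]
ee_rot: [-0.941, 1.556, -1.556]
force: [-0.3, 0.7, 0.3]
width: 0.008
```

```bash
python3 - <<'E'
from h import *
st()
for n,f in(("wrist","w9"),("scene","c5"),("side","s5")): shot(n,f);print(f);clips(f)
st()
E
```

```text
29.35 pos [0.4404 0.1693 0.2126] loc mm 0.4 -115.5 F loc -0.6 0.5 0.3 jaw -27.69 w 0.008 [-0.04  0.25 -0.52  1.92  0.15  1.01 -1.12]
w9
bar 2285 c 0.494 0.271 wh 0.0799 0.016 a 62.4 z 0.1178 0.12
plate plane [0.0005 0.     0.0778]
A z at mm past plate edge: {0: np.float64(77.0), 5: np.float64(77.0)}
   r at z: {74: np.float64(3.2)}
B z at mm past plate edge: {0: np.float64(77.0), 5: np.float64(76.0)}
   r at z: {74: np.float64(2.0)}
EA z at mm past plate edge: {}
   r at z: {}
EB z at mm past plate edge: {0: np.float64(77.0), 5: np.float64(77.0), 10: np.float64(78.0), 15: np.float64(80.0), 20: np.float64(82.0), 25: np.float64(84.0), 30: np.float64(89.0)}
   r at z: {74: np.float64(3.8)}
c5
bar 119 c 0.4975 0.2681 wh 0.0821 0.0242 a 63.1 z 0.1172 0.124
plate plane [-0.0003 -0.0014  0.0776]
A z at mm past plate edge: {0: np.float64(78.0), 5: np.float64(70.0), 10: np.float64(60.0), 15: np.float64(73.0)}
   r at z: {40: np.float64(8.1), 45: np.float64(9.6), 49: np.float64(8.8), 54: np.float64(7.7), 59: np.float64(9.2), 64: np.float64(9.2), 69: np.float64(7.2), 74: np.float64(7.1)}
B z at
[... 794 characters left out ...]
dge: {0: np.float64(78.0), 5: np.float64(62.0), 10: np.float64(47.0)}
   r at z: {45: np.float64(6.0), 49: np.float64(5.5), 54: np.float64(4.6), 59: np.float64(4.5), 64: np.float64(5.2), 69: np.float64(5.0), 74: np.float64(3.6)}
EA z at mm past plate edge: {0: np.float64(77.0), 5: np.float64(76.0)}
   r at z: {74: np.float64(0.7)}
EB z at mm past plate edge: {0: np.float64(78.0), 5: np.float64(77.0), 10: np.float64(79.0), 15: np.float64(80.0), 20: np.float64(82.0), 25: np.float64(84.0), 30: np.float64(86.0), 35: np.float64(89.0)}
   r at z: {74: np.float64(6.1)}
29.5 pos [0.4407 0.1709 0.2126] loc mm -0.1 -114.0 F loc 0.4 1.0 0.6 jaw -27.53 w 0.006 [-0.05  0.25 -0.52  1.92  0.15  1.01 -1.12]
```

Emit:
carry_out(steps=[0,0.01,0.02,-0.4,0,0,0.01,0.02,-0.8,0,0,0.01,0.02,-0.9,0,0,0.01,0.02,-0.9,0])

```text
clock: 29.9
position: [0.4403, 0.1721, 0.1217]
ee_rot: [-0.946, 1.556, -1.554]
force: [-0.2, 0.9, 0.1]
width: 0.009
```

Emit:
carry_out(steps=[0,0,0,-0.15,0,0,0,0,-0.25,0,0,0,0,-0.35,0,0,0,0,-0.43,0,0,0,0,-0.51,0,0,0,0,-0.58,0,0,0,0,-0.65,0,0,0,0,-0.71,0,0,0,0,-0.71,0])

```text
clock: 30.8
position: [0.4405, 0.1713, 0.0508]
ee_rot: [-0.943, 1.555, -1.555]
force: [-1.4, -0.3, -0.5]
width: 0.001
```

```bash
python3 -c "
from h import *
st()"
```

```text
30.8 pos [0.4405 0.1713 0.0508] loc mm -0.3 -113.7 F loc -1.1 -0.9 -0.5 jaw -27.61 w 0.001 [-0.15  0.47 -0.44  2.1   0.33  0.64 -1.29]
```

Emit:
carry_out(steps=[0,0.01,0.02,0,0,0,0.02,0.04,0,0,0,0.03,0.06,0,0,0,0.03,0.06,0,0])

```text
clock: 31.2
position: [0.4443, 0.1779, 0.0519]
ee_rot: [-0.941, 1.554, -1.554]
force: [-1.4, -0.2, -1.2]
width: 0.006
```

```bash
python3 -c "
from h import *
st()"
```

```text
31.2 pos [0.4443 0.1779 0.0519] loc mm -0.1 -106.1 F loc -1.1 -0.8 -1.2 jaw -27.6 w 0.006 [-0.16  0.48 -0.44  2.08  0.33  0.65 -1.3 ]
```

Emit:
carry_out(steps=[0,0.005,0.01,0,0,0,0.01,0.02,0,0,0,0.015,0.03,0,0,0,0.015,0.03,0,0])

```text
clock: 31.6
position: [0.4457, 0.1807, 0.0517]
ee_rot: [-0.941, 1.555, -1.555]
force: [-0.4, -1.6, -2.0]
width: 0.005
```

Emit:
carry_out(steps=[0,0.005,0.01,0,0,0,0.005,0.01,0,0])

```text
clock: 31.8
position: [0.4462, 0.1817, 0.0517]
ee_rot: [-0.941, 1.555, -1.555]
force: [-1.0, -2.6, -0.4]
width: 0.007
```

Emit:
carry_out(steps=[0,0.005,0.01,0,0,0,0.005,0.01,0,0])

```text
clock: 32.0
position: [0.4467, 0.1827, 0.0517]
ee_rot: [-0.941, 1.555, -1.555]
force: [-1.4, -1.3, -1.1]
width: 0.004
```

```bash
python3 -c "
from h import *
st()"
```

```text
32.0 pos [0.4467 0.1827 0.0517] loc mm -0.2 -100.7 F loc -0.6 -1.8 -1.1 jaw -27.61 w 0.004 [-0.16  0.48 -0.44  2.07  0.33  0.65 -1.31]
```

Lid is sliding within its play; continue.

Emit:
carry_out(steps=[0,0.005,0.01,0,0,0,0.005,0.01,0,0])

```text
clock: 32.2
position: [0.447, 0.1834, 0.0516]
ee_rot: [-0.942, 1.555, -1.555]
force: [-1.2, -2.7, -0.5]
width: 0.001
```

Emit:
carry_out(steps=[0,0.005,0.01,0,0,0,0.005,0.01,0,0])

```text
clock: 32.4
position: [0.447, 0.1835, 0.0516]
ee_rot: [-0.943, 1.555, -1.556]
force: [-4.3, -6.4, 3.7]
width: 0.005
```

```bash
python3 -c "
from h import *
st()"
```

```text
32.4 pos [0.447  0.1835 0.0516] loc mm -0.3 -99.9 F loc -0.8 -7.7 3.7 jaw -27.64 w 0.005 [-0.17  0.49 -0.44  2.07  0.33  0.65 -1.31]
```

Firm stop. Retreat and check all four clips from a high position beyond end B.

Emit:
carry_out(steps=[0,-0.05,-0.1,0,0,0,-0.08,-0.14,0,0,0,-0.08,-0.14,0.3,0,0,-0.08,-0.14,0.7,0,0,-0.08,-0.14,1,0,0,-0.08,-0.14,1,0])

```text
clock: 33.0
position: [0.4421, 0.1721, 0.1557]
ee_rot: [-0.933, 1.552, -1.554]
force: [0.1, 0.1, 0.1]
width: 0.005
```

Emit:
carry_out(steps=[0,0,0,0.5,0,0,0,0,1,0,0,0,0,1,0])

```text
clock: 33.3
position: [0.4425, 0.1726, 0.2574]
ee_rot: [-0.93, 1.55, -1.553]
force: [-0.1, 0.8, -1.1]
width: 0.006
```

Emit:
carry_out(steps=[0,-0.2,-0.4,0,0,0,-0.4,-0.8,0,0,0,-0.4,-0.8,0,0,0,-0.4,-0.8,0,0])

```text
clock: 33.7
position: [0.3994, 0.0897, 0.2515]
ee_rot: [-0.939, 1.555, -1.557]
force: [-0.7, 1.0, 0.8]
width: 0.006
```

```bash
python3 - <<'E'
from h import *
st()
I=[]
for n,f in(("wrist","w10"),("scene","c6"),("side","s6")): I.append(shot(n,f)[0][:,:,::-1]);print(f);clips(f,c=(.4957,.2745))
P=np.load("pics/s6.npz")["P"]
rect("tin",near(P,(.67,.207),.07,.03,.1));rect("tape",near(P,(.6,.457),.07,.02,.1));rect("spray",near(P,(.4,.08),.06,.03,.2));rect("drill",near(P,(.74,-.02),.17,.02,.2))
r=lambda a:cv2.resize(a,(400,300),interpolation=cv2.INTER_CUBIC)
cv2.imwrite("pics/fin.png",np.hstack([r(I[2][200:350,100:300]),r(I[1][180:300,310:470])]))
E
```

```text
33.7 pos [0.3994 0.0897 0.2515] loc mm 1.2 -205.1 F loc -1.1 0.6 0.8 jaw -27.74 w 0.006 [ 0.12  0.09 -0.51  1.99  0.05  1.07 -0.89]
w10
bar 244 c 0.4791 0.2428 wh 0.0085 0.0157 a 60.8 z 0.1177 0.12
plate plane [0.0021 0.0038 0.0777]
A z at mm past plate edge: {0: np.float64(77.0), 5: np.float64(77.0)}
   r at z: {74: np.float64(2.3)}
B z at mm past plate edge: {0: np.float64(77.0), 5: np.float64(76.0)}
   r at z: {74: np.float64(3.3)}
EA z at mm past plate edge: {}
   r at z: {}
EB z at mm past plate edge: {0: np.float64(77.0), 5: np.float64(75.0), 10: np.float64(45.0)}
   r at z: {45: np.float64(6.9), 49: np.float64(5.4), 59: np.float64(5.4), 74: np.float64(2.5)}
c6
bar 110 c 0.4989 0.2726 wh 0.0799 0.022 a 66.6 z 0.1176 0.125
plate plane [ 0.0007 -0.0012  0.0779]
A z at mm past plate edge: {0: np.float64(78.0), 5: np.float64(63.0), 10: np.float64(64.0), 15: np.float64(65.0)}
   r at z: {40: np.float64(6.8), 45: np.float64(8.8), 49: np.float64(8.9), 54: np.float64(9.6), 59: np.float64(9.5), 64: np.float64(8.4), 69: np.float64(7.2), 74: np.float64(5.7)}
B z at mm past plate edge: {0:
[... 631 characters left out ...]
at64(48.0)}
   r at z: {40: np.float64(6.8), 45: np.float64(6.0), 49: np.float64(6.1), 54: np.float64(5.4), 59: np.float64(4.9), 64: np.float64(5.1), 69: np.float64(5.3), 74: np.float64(2.1)}
EA z at mm past plate edge: {0: np.float64(77.0), 5: np.float64(76.0)}
   r at z: {74: np.float64(1.8)}
EB z at mm past plate edge: {0: np.float64(78.0), 5: np.float64(76.0), 10: np.float64(49.0)}
   r at z: {49: np.float64(8.7), 74: np.float64(4.2)}
tin 695 c 0.6686 0.2075 wh 0.0839 0.0849 a 59.2 z 0.0803 0.09
tape 568 c 0.5983 0.4577 wh 0.0709 0.0457 a 61.7 z 0.0586 0.066
spray 740 c 0.3934 0.0813 wh 0.0565 0.0495 a 51.4 z 0.1254 0.182
drill 1299 c 0.7608 -0.0088 wh 0.2036 0.0723 a 11.5 z 0.1439 0.184
```

View pics/fin.png

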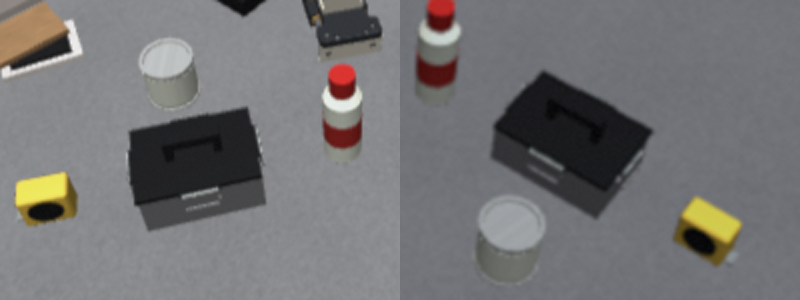

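The picture shows the lid flat on the case with every clip folded down: two visible in the left view at (200,200) and (260,140), two in the right view at (545,160) and (632,160). The bystanders have not moved. I'm handing in.

```bash
python3 -c "
from cell import arm
print(arm.sign_off())"
```

```text
the job is handed in; nothing more can be done
None
```

I put the black lid on the case and pressed all four clips down in the order asked: +x side, −x side, then the +y and −y ends. I handed the job in at about 34 s of the 72 s allowed.

- **Lid:** the upper face measures 77.8 mm above the counter, where 78 mm is expected. It is level to within about 0.2°, apart from less certain plane fits that see only part of the lid.
- **Clips:** each was pushed inward until it stopped firmly, at about 7–10 N. The two side clips and the −y end clip then measured vertical in the depth images. The +y end clip is confirmed less directly, by sparse readings in the scene camera and by the last picture. I can't read the joint angles themselves.
- **Bystanders:** the tin, tape measure, spray can and drill are within about 1 mm of where they started, in the side camera.
- **Irregularities:**
  - While I pressed the first clip, the fingertip caught on its lip at about 20 N. I backed off 4 mm and finished by pushing inward.
  - The lid slid a few mm within its play during the clip pushes and stayed seated.
  - The fixed cameras disagreed with the wrist camera by 2–3 mm on the case position, so I used the wrist camera's values.

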